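# Snap the thick crochet hook into its clip holder

## Robot

A 6-joint arm with a two-finger parallel gripper is mounted at the origin on the work surface. World frame = base frame: x ahead of the robot, y to its left, z up, the work surface at z = 0. Lengths are in m, angles in degrees, forces in N, time in s.
With the tool pointing down it reaches from about 0.15 to 0.775 m from the base axis. Payload 6.1 kg.
Tool frame: the origin (TCP) lies on the centre line of the jaws, within the pads' length; the fingertips stand 17 mm ahead of it and the grasp point (between the pads) lies 2 mm behind it; y points along the fingers, z is the direction in which the jaws open and shut, and the axes are right-handed (so a half turn about y gives the same grasp; the last joint's range is limited). The gripper opens to 85 mm and grips with 20 to 120 N. Pads are 22 mm wide; open, the fingers measure 114 mm over their backs; the gripper's body (76 mm by 85 mm) begins 54 mm behind the grasp point. The pads swing forward as they close: fully open they stand 13 mm farther back than shut.
Start: joints at [-72.651, 7.208, -2.269, 80.523, 0, 90], TCP at [0.157, -0.501, 0.248] pointing down, gripper open.
Joint ranges: [-155.77, 155.77], [-54.66, 111.73], [-72.52, 77.12], [-102.08, 115.82], [-83.92, 84.16], [-180, 180]. Speed limits (degrees/s): [136.94, 136.94, 172.46, 180, 180, 180].

## Interface

Orientations are given as [roll, pitch, yaw] about the fixed x, y, z axes, in that order (R = Rz(yaw) Ry(pitch) Rx(roll)).
In Python, from rig import state, camera, sign_off, look_for gives the robot as it stands. The module is installed in compiled form; this text tells all that it offers.
- The arm moves only by the tool servo_tool, never from a script. Its argument "series" is a list of rows, each an object of numbers: "x", "y", "z": the shift along the tool's x, y, z in mm; "ax", "ay", "az": the turn, a rotation vector about the tool's x, y, z in degrees; "hand": the closure, from -1 (fully open) to 1 (shut). In form: [{"x": .., "y": .., "z": .., "ax": .., "ay": .., "az": .., "hand": ..}, ...]. A call has 1 to 20 rows; each row shifts and turns the pose as measured when the row begins, along the tool's axes as they then stand; what a row does not reach is not made up. A row lasts 1/8 s, in which the tool goes at most 62.5 mm and 10.7 degrees, less where a joint would pass 70% of its speed; a pose out of reach is approached as far as the arm can. A call with a gripper value outside its range is refused whole. The fingers move at their own pace and stop on an object; the grip force is fixed at half the most. Time passes only in rows, so rows that do not move let the fingers close. It gives the time, the measured TCP pose, the force and the opening at its end, in the units of the state.
- state(): the state, without advancing time (a new reading comes with each control period).
- camera(name): name is "scene" or "top"; returns a dict with "pixels" (420x560x3 uint8, red, green, blue), "fx", "fy", "cx", "cy" (pixels), "D" ([k1, k2, p1, p2, k3] as OpenCV has them; the pictures are not rectified), "rvec" (rotation vector, rad) and "tvec" (3), from world to camera coordinates, as OpenCV has them. Camera axes: x right, y down, z forward; pixel columns grow to the right and rows downward; lengths in m; the calibration is good to about 2 mm. A picture is of the moment at which its call begins. There is no depth.
- sign_off(): hands the job in, once; it reports no verdict.
Trained networks look in a picture, given as the dict that the camera call returned (one of the last four; its "shot" number tells which), for a name from the list of things; names that differ only in an ending like _2 or _b are one class to them, and where a whole thing is asked for, a point or a joint stands for the part that bears it (a point fixed in the world has none). Each returns a list of dicts, best first, with "conf" (0 to 1); they miss things now and then, are a little off and sometimes report something else, mostly with a low value. They report only what shows in the picture. A call takes as long as a camera call. They do not tell look-alikes from the thing itself.
- look_for(target, picture): "extent" ([left, top, width, height] in pixels, round what is visible of it).
The state is a dict: "time_s": time; "joints": joint angles; "qd": joint speeds; "joint_efforts": joint torques, N m; "position": TCP position; "tcp_rot": TCP orientation; "force": force on the tool from outside, world axes, zero at the start; "ft_torque": the same for the moment, N m; "gripper_width": finger opening in m.
Only numpy, scipy, OpenCV 4.12 (cv2) and the standard library are available. Lean on these libraries where they do the work, as an engineer would, in place of code of your own. Each camera call takes 0.05 s, during which the arm holds its last target.

## Task

Put the thicker of the two wooden crochet hooks away: lay it along the two spring clips of the holder, with the middle of its shaft about midway between them, press it straight down until both clips have snapped round the shaft and it is fully home, then let go. It may point either way along the holder. Leave the thin hook where it lies.

Things in the scene. Friction and masses are not known exactly. Their poses are not given: they have to be found in the camera images.
- thick_hook: The thick pale-wood crochet hook lying on the table: round shaft 24 mm in diameter, about 60 g. Origin on the shaft's axis at the point to grip, near mid-length, 12 mm above the table at the start. Its x axis runs along the shaft towards the hook end: plain shaft from -88 to +75 mm, then a narrower throat and head to +107; rounded butt to -98. It may roll about x.
- thin_hook: The other hook: same wood, length and form, but the shaft only 12 mm in diameter, about 20 g. Same origin and axes, 6 mm above the table. Not to be used; leave it in place.
- holder: Fixed dark board, 170 (x) by 90 (y) by 14 mm, origin under its centre on the table, with two steel clips open to the top, centred at x = -44 and +44 mm, each 14 mm long in x: a 74 mm gap between them is free for fingers down to the board. Each clip: a black saddle, top 28 mm above the table, that stops the shaft, and a sprung strip on either side (y) that pivots outward at its foot.
- clips_mid (a point): Where the thick hook's origin lies when home: midway between the clips, 40 mm above the table. x runs through both clips (line of the shaft), z up. 10 mm above it the strips narrow to 18 mm apart, then flare to 40 mm apart at their tips, 32 mm above it. A shaft pressed from above (some 15 to 22 N for both clips) spreads them and drops through, and they close over it.
Mind the look-alikes: they are no part of the job. Leave any yellow look-alike of the thick_hook alone.

How it is judged (in metres and radians):
At the end, for the whole second after the job is handed in: The thick hook is at rest and released, snapped down into both clips: its origin within 20 mm along the holder, 6 mm sideways and 5 mm above (6 mm below) of clips_mid, its shaft within 0.1 rad of the line through the clips (the clips themselves hold it so once it has snapped in) (x of thick_hook in the frame of clips_mid between -0.02 and 0.02 m and y of thick_hook in the frame of clips_mid between -0.006 and 0.006 m and z of thick_hook in the frame of clips_mid between -0.006 and 0.005 m and angle between the x axis of thick_hook and the x axis of clips_mid, either way round below 0.1 rad and linear speed of thick_hook below 0.02 m/s and contact force between thick_hook and the fingers below 0.1 N); the robot touches nothing.
It fails at once if the thin hook is moved more than 40 mm (distance of thin_hook from where it was at the start of the episode above 0.04 m).
It also fails if it takes over 40 s, if anything falls off the work surface, if the arm or the gripper's body presses on something with over 40 N, if the wrist force passes 120 N, or if a joint passes its speed limit or range.

## Working session

There is one attempt and no reset: what is moved stays moved. The work goes in short steps, Python scripts to look and compute and a tool call to move; the robot and the scene stay as the last step left them, time stands still between calls to the robot, and variables do not carry over. Pictures are saved under pics/ and viewed, and the job is handed in when it is done.

Besides the shell and the picture viewer there is one more tool, called after "Request:" as name([rows], argument=value, ...), one row to a line, values as JSON. servo_tool: Moves the arm, as the interface text tells. Its arguments: {"type":"object","properties":{"series":{"type":"array","items":{"type":"object","properties":{"x":{"type":"number"},"y":{"type":"number"},"z":{"type":"number"},"ax":{"type":"number"},"ay":{"type":"number"},"az":{"type":"number"},"hand":{"type":"number"}}}}},"required":["series"]}

```bash
mkdir -p pics
cat > h.py <<'E'
import numpy as np, cv2, pickle
from rig import state, camera, sign_off, look_for
def K(c): return np.array([[c['fx'],0,c['cx']],[0,c['fy'],c['cy']],[0,0,1.]])
def shot(n,f):
    c=camera(n); cv2.imwrite('pics/'+f,c['pixels'][:,:,::-1]); pickle.dump(c,open(f+'.pkl','wb')); return c
def w(c,uv,z):
    p=cv2.undistortPoints(np.array(uv,float).reshape(-1,1,2),K(c),np.array(c['D'],float)).reshape(-1,2)
    R=cv2.Rodrigues(np.array(c['rvec'],float))[0]; t=np.array(c['tvec'],float).ravel()
    o=-R.T@t; d=np.c_[p,np.ones(len(p))]@R
    return o+d*((z-o[2])/d[:,2])[:,None]
def px(c,P):
    return cv2.projectPoints(np.array(P,float).reshape(-1,3),np.array(c['rvec'],float),np.array(c['tvec'],float),K(c),np.array(c['D'],float))[0].reshape(-1,2)
E
python3 - <<'E'
from h import *
for n in('top','scene'):
    c=shot(n,n+'0.png')
    for t in('thick_hook','thin_hook','holder'): print(n,t,[(np.round(d['extent']).tolist(),round(d['conf'],2)) for d in look_for(t,c)])
s=state();print(s)
E
```

```text
top thick_hook [([134.0, 129.0, 33.0, 94.0], 0.65), ([155.0, 263.0, 99.0, 30.0], 0.65)]
top thin_hook [([279.0, 115.0, 27.0, 91.0], 0.93)]
top holder [([382.0, 94.0, 53.0, 83.0], 0.85)]
scene thick_hook [([356.0, 152.0, 54.0, 61.0], 0.95), ([255.0, 133.0, 54.0, 46.0], 0.85)]
scene thin_hook [([275.0, 224.0, 41.0, 77.0], 0.89)]
scene holder [([156.0, 303.0, 99.0, 103.0], 0.56)]
{'time_s': 0.4, 'joints': array([-7.26499332e+01,  7.21345873e+00, -2.27790567e+00,  8.05239061e+01,
       -1.71758452e-03,  8.99995817e+01]), 'qd': array([ 0.03836988, -0.07859019,  0.09514556,  0.01817938, -0.01839562,
        0.038443  ]), 'joint_efforts': array([-3.40186481e-03, -4.35195422e+01,  3.52688777e+01,  4.30008877e-03,
       -1.51914696e-04, -1.08889887e-05]), 'position': array([ 0.15652944, -0.50104377,  0.24817083]), 'tcp_rot': array([-9.00152706e+01, -1.71747297e-03, -1.62649514e+02]), 'force': array([-0.07942593, -0.07488276,  0.13909409]), 'ft_torque': array([ 0.0639882 , -0.0202352 , -0.03953352]), 'gripper_width': 0.0855603514143606}
```

```bash
sleep 1
```

```text
(no output)
```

View pics/top0.png

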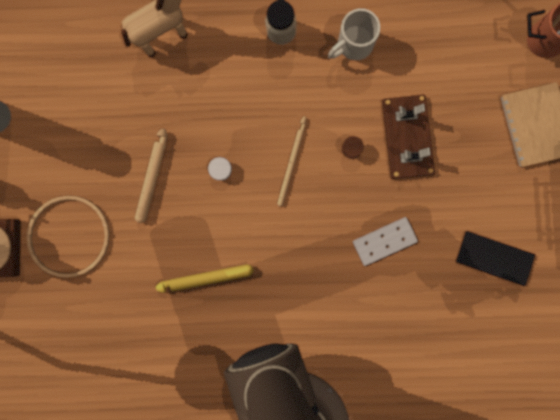

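View pics/scene0.png

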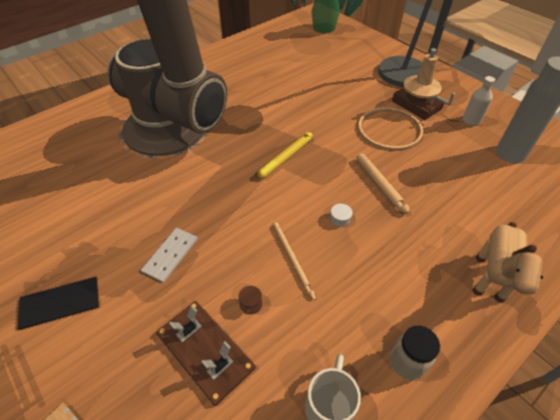

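Candidates for the thick hook in the top view are a pale thick hook at (151,176), a yellow one at (205,279) and a thin pale one at (292,160). The pale thick one fits; the yellow one is the look-alike to leave. I'll confirm it in an enlarged crop, along with the holder.

Run:
```python
import cv2,numpy as np,pickle
from h import *
a=cv2.imread('pics/top0.png')
A=cv2.resize(a[115:235,110:190],None,fx=5,fy=5,interpolation=cv2.INTER_CUBIC)
B=cv2.resize(a[85:185,375:440],None,fx=6,fy=6,interpolation=cv2.INTER_CUBIC)
o=np.zeros((600,800,3),np.uint8);o[:,:400]=A;o[:,400:790]=B
cv2.imwrite('pics/crop0.png',o)
c=pickle.load(open('top0.png.pkl','rb'));print(c['D'],c['tvec'],c['fx'])
```

```text
[0.05105672 0.         0.         0.         0.        ] [0.03414577 0.46685308 1.09752298] 538.6870608282366
```

View pics/crop0.png

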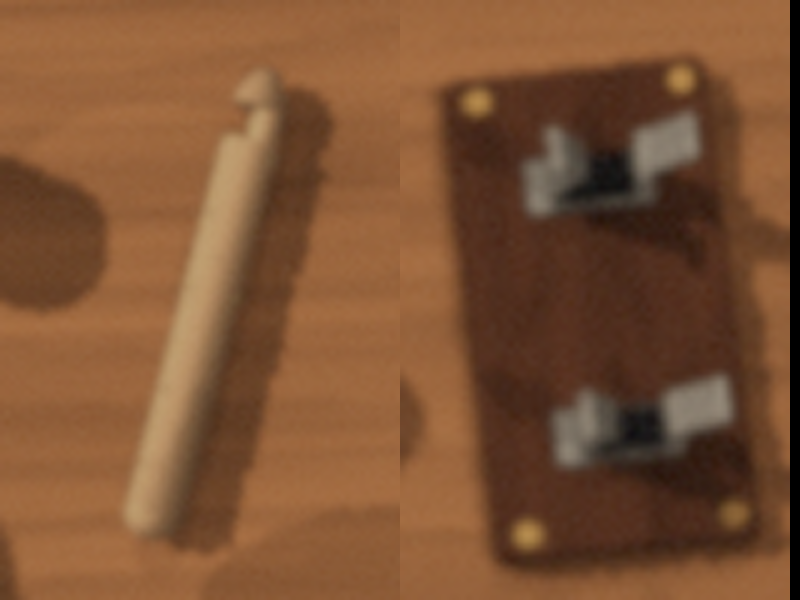

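The crop shows a plain pale thick hook, butt at crop (147,535) and head at (262,65). The holder's two clips sit at about (405,115) and (416,157) in the top image. Next I'll fit their poses.

```bash
cat > fit.py <<'E'
from h import *
from scipy.optimize import least_squares
T=pickle.load(open('top0.png.pkl','rb'));S=pickle.load(open('scene0.png.pkl','rb'))
def cr(u,v,x0,y0,f): return [x0+(u+.5)/f-.5,y0+(v+.5)/f-.5]
# holder corners
cs=np.array([cr(43,88,375,85,6),cr(303,58,375,85,6),cr(357,540,375,85,6),cr(97,567,375,85,6)])
P=w(T,cs,.014);print('board',P.round(4), [np.linalg.norm(P[i]-P[i-1]).round(4) for i in range(4)])
c=P.mean(0);d=(P[0]+P[1]-P[2]-P[3]);print('centre',c.round(4),'yaw x',np.degrees(np.arctan2(d[1],d[0])))
def m(img,box):
    a=img['pixels'].astype(float);l,t,ww,h=box
    hsv=cv2.cvtColor(img['pixels'],cv2.COLOR_RGB2HSV)
    r=a[...,2]/(a[...,0]+1)
    sub=r[t:t+h,l:l+ww];th,_=cv2.threshold((np.clip(sub,0,1)*255).astype(np.uint8),0,255,cv2.THRESH_OTSU)
    k=np.zeros(r.shape,np.uint8);k[t:t+h,l:l+ww]=(sub*255>th)*(a[t:t+h,l:l+ww,0]>110)
    n,lab,st,ce=cv2.connectedComponentsWithStats(k);i=1+st[1:,4].argmax()
    print('mask',st[i],th);return (lab==i).astype(np.uint8)
def model(p):
    return p
for nm,img,box in(('top',T,(125,120,52,112)),('scene',S,(345,145,75,75))):
    k=m(img,box);cv2.imwrite(f'pics/m_{nm}.png',k[box[1]:box[1]+box[3],box[0]:box[0]+box[2]]*255)
    ys,xs=np.nonzero(k);q=w(img,np.c_[xs,ys],.012)[:,:2]
    c0=q.mean(0);u=np.linalg.svd(q-c0,full_matrices=False)[2][0]
    if u[0]<0:u=-u
    s=(q-c0)@u;n=(q-c0)@[-u[1],u[0]]
    print(nm,'len',s.min(),s.max(),'w',n.min(),n.max(),'yaw',np.degrees(np.arctan2(u[1],u[0])),'ctr',c0, 'ends',c0+u*s.min(),c0+u*s.max())
E
python3 fit.py
```

```text
board [[ 0.6651 -0.2061  0.014 ]
 [ 0.6718 -0.2957  0.014 ]
 [ 0.5032 -0.3058  0.014 ]
 [ 0.497  -0.2173  0.014 ]] [np.float64(0.1685), np.float64(0.0898), np.float64(0.1688), np.float64(0.0887)]
centre [ 0.5843 -0.2562  0.014 ] yaw x 3.6135217999497744
mask [134 129  32  93 982] 117.0
top len -0.09853550821859856 0.10294184970993346 w -0.011644744391351212 0.012269005344549867 yaw -16.1622112540227 ctr [0.5215285  0.28421417] ends [0.42688736 0.31164229] [0.62040183 0.25555952]
mask [357 154  52  60 668] 112.0
scene len -0.10718648127170714 0.09837040956370278 w -0.013503981144483012 0.014244199436565349 yaw -16.272350204478677 ctr [0.52487977 0.28361764] ends [0.42198711 0.31365167] [0.61930952 0.25605391]
```

Request:
servo_tool([
  {"ay": -10.5,"hand": -1},
  {"ay": -10.5,"hand": -1},
  {"ay": -10.5,"hand": -1},
  {"ay": -10.5,"hand": -1},
  {"ay": -10.5,"hand": -1},
  {"ay": -10.5,"hand": -1},
  {"ay": -10.5,"hand": -1},
  {"ay": -10.5,"hand": -1},
  {"ay": -10.5,"hand": -1},
  {"ay": -10.5,"hand": -1},
  {"ay": -10.5,"hand": -1},
  {"ay": -10.5,"hand": -1},
  {"ay": -10.5,"hand": -1},
  {"ay": -10,"hand": -1},
])

```text
invalid input at $.series[0]: expected keys x, y, z, ax, ay, az, hand
```

```bash
cat > go.py <<'E'
import sys
from h import *
from scipy.spatial.transform import Rotation as Ro
s=state();x,y,z,yaw=map(float,sys.argv[1:5])
R=Ro.from_euler('xyz',s['tcp_rot'],degrees=True);G=Ro.from_euler('xyz',[-90,0,yaw],degrees=True)
print('pos',s['position'].round(4),'rot',s['tcp_rot'].round(2),'q',s['joints'].round(1),'F',s['force'].round(1),'w',s['gripper_width'],'t',s['time_s'])
print('shift now-axes mm',(R.inv().apply(np.array([x,y,z])-s['position'])*1e3).round(1),'turn',np.degrees((R.inv()*G).as_rotvec()).round(2))
E
python3 go.py .519 .285 .12 -16.2
```

```text
pos [ 0.1565 -0.501   0.2482] rot [ -90.02   -0.   -162.65] q [-72.6   7.2  -2.3  80.5  -0.   90. ] F [-0.1 -0.1  0.1] w 0.0855603514143606 t 0.4
shift now-axes mm [-580.4  128.3 -642.1] turn [ 1.0000e-02 -1.4645e+02 -2.0000e-02]
```

Request:
servo_tool([
  {"x": 0,"y": 0,"z": 0,"ax": 0,"ay": -10.5,"az": 0,"hand": -1},
  {"x": 0,"y": 0,"z": 0,"ax": 0,"ay": -10.5,"az": 0,"hand": -1},
  {"x": 0,"y": 0,"z": 0,"ax": 0,"ay": -10.5,"az": 0,"hand": -1},
  {"x": 0,"y": 0,"z": 0,"ax": 0,"ay": -10.5,"az": 0,"hand": -1},
  {"x": 0,"y": 0,"z": 0,"ax": 0,"ay": -10.5,"az": 0,"hand": -1},
  {"x": 0,"y": 0,"z": 0,"ax": 0,"ay": -10.5,"az": 0,"hand": -1},
  {"x": 0,"y": 0,"z": 0,"ax": 0,"ay": -10.5,"az": 0,"hand": -1},
  {"x": 0,"y": 0,"z": 0,"ax": 0,"ay": -10.5,"az": 0,"hand": -1},
  {"x": 0,"y": 0,"z": 0,"ax": 0,"ay": -10.5,"az": 0,"hand": -1},
  {"x": 0,"y": 0,"z": 0,"ax": 0,"ay": -10.5,"az": 0,"hand": -1},
  {"x": 0,"y": 0,"z": 0,"ax": 0,"ay": -10.5,"az": 0,"hand": -1},
  {"x": 0,"y": 0,"z": 0,"ax": 0,"ay": -10.5,"az": 0,"hand": -1},
  {"x": 0,"y": 0,"z": 0,"ax": 0,"ay": -10.5,"az": 0,"hand": -1},
  {"x": 0,"y": 0,"z": 0,"ax": 0,"ay": -10,"az": 0,"hand": -1},
])

```text
time_s: 2.15
position: [0.1565, -0.5009, 0.2481]
tcp_rot: [-90.0, 0.0, -12.5]
force: [-0.3, -0.6, 0.6]
gripper_width: 0.0853
```

```bash
python3 go.py .519 .285 .12 -16.2
```

```text
pos [ 0.1565 -0.5009  0.2481] rot [-8.998e+01  1.000e-02 -1.253e+01] q [-72.6   7.2  -2.3  80.5   0.  -60.1] F [-0.3 -0.6  0.6] w 0.08529292506445331 t 2.15
shift now-axes mm [183.4 128.4 845.7] turn [-0.02  3.67 -0.01]
```

Request:
servo_tool([
  {"x": 12,"y": 3,"z": 54,"ax": 0,"ay": 0,"az": 0,"hand": -1},
  {"x": 12,"y": 3,"z": 54,"ax": 0,"ay": 0,"az": 0,"hand": -1},
  {"x": 12,"y": 3,"z": 54,"ax": 0,"ay": 0,"az": 0,"hand": -1},
  {"x": 12,"y": 3,"z": 54,"ax": 0,"ay": 0,"az": 0,"hand": -1},
  {"x": 12,"y": 3,"z": 54,"ax": 0,"ay": 0,"az": 0,"hand": -1},
  {"x": 12,"y": 3,"z": 54,"ax": 0,"ay": 0,"az": 0,"hand": -1},
  {"x": 12,"y": 3,"z": 54,"ax": 0,"ay": 0,"az": 0,"hand": -1},
  {"x": 12,"y": 3,"z": 54,"ax": 0,"ay": 0,"az": 0,"hand": -1},
  {"x": 12,"y": 3,"z": 54,"ax": 0,"ay": 0,"az": 0,"hand": -1},
  {"x": 12,"y": 3,"z": 54,"ax": 0,"ay": 0,"az": 0,"hand": -1},
  {"x": 12,"y": 3,"z": 54,"ax": 0,"ay": 0,"az": 0,"hand": -1},
  {"x": 12,"y": 3,"z": 54,"ax": 0,"ay": 0,"az": 0,"hand": -1},
  {"x": 12,"y": 3,"z": 54,"ax": 0,"ay": 0,"az": 0,"hand": -1},
  {"x": 12,"y": 3,"z": 54,"ax": 0,"ay": 1.8,"az": 0,"hand": -1},
  {"x": 12,"y": 3,"z": 54,"ax": 0,"ay": 1.8,"az": 0,"hand": -1},
])

```text
time_s: 4.03
position: [0.5199, 0.2706, 0.2045]
tcp_rot: [-89.9, -0.7, -16.5]
force: [1.3, 0.8, 0.5]
gripper_width: 0.0855
```

```bash
python3 go.py .519 .285 .12 -16.2
```

```text
pos [0.5199 0.2706 0.2045] rot [-89.92  -0.69 -16.49] q [27.7 13.6 -0.1 75.8 -0.4 44.2] F [1.3 0.8 0.5] w 0.08545032798349075 t 4.025
shift now-axes mm [-5.9 84.4 13.4] turn [-0.07 -0.29  0.69]
```

Now descend to a safe height and settle.

Request:
servo_tool([
  {"x": -4,"y": 30,"z": 8,"ax": 0,"ay": 0,"az": 0.7,"hand": -1},
  {"x": -1,"y": 30,"z": 3,"ax": 0,"ay": 0,"az": 0,"hand": -1},
  {"x": 0,"y": 30,"z": 0,"ax": 0,"ay": 0,"az": 0,"hand": -1},
  {"x": 0,"y": 20,"z": 0,"ax": 0,"ay": 0,"az": 0,"hand": -1},
  {"x": 0,"y": 0,"z": 0,"ax": 0,"ay": 0,"az": 0,"hand": -1},
  {"x": 0,"y": 0,"z": 0,"ax": 0,"ay": 0,"az": 0,"hand": -1},
])

```text
time_s: 4.78
position: [0.5201, 0.2883, 0.0901]
tcp_rot: [-89.9, 0.0, -16.2]
force: [-0.0, 0.3, 0.4]
gripper_width: 0.0851
```

```bash
python3 go.py .519 .285 .021 -16.2; python3 -c "
from h import *
shot('scene','s1.png');a=cv2.imread('pics/s1.png');cv2.imwrite('pics/s1c.png',cv2.resize(a[90:240,290:490],None,fx=4,fy=4))"
```

```text
pos [0.5201 0.2883 0.0901] rot [-8.991e+01  4.000e-02 -1.618e+01] q [ 29.   17.1 -10.   62.9   0.1  45.1] F [-0.   0.3  0.4] w 0.08506592391938995 t 4.775
shift now-axes mm [-0.1 69.1 -3.6] turn [-0.09  0.02 -0.04]
```

View pics/s1c.png

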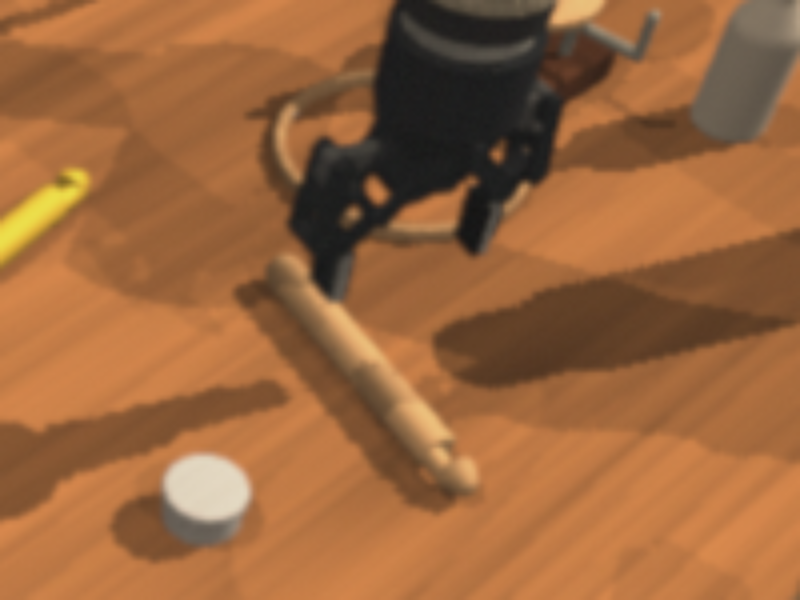

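The jaws straddle the shaft line cleanly, with the hook lying from crop (285,270) to (465,475). Descending.

Request:
servo_tool([
  {"x": 0,"y": 24,"z": -2,"ax": 0,"ay": 0,"az": 0,"hand": -1},
  {"x": 0,"y": 20,"z": -1,"ax": 0,"ay": 0,"az": 0,"hand": -1},
  {"x": 0,"y": 12,"z": 0,"ax": 0,"ay": 0,"az": 0,"hand": -1},
  {"x": 0,"y": 6,"z": 0,"ax": 0,"ay": 0,"az": 0,"hand": -1},
  {"x": 0,"y": 0,"z": 0,"ax": 0,"ay": 0,"az": 0,"hand": -1},
  {"x": 0,"y": 0,"z": 0,"ax": 0,"ay": 0,"az": 0,"hand": -1},
])

```text
time_s: 5.58
position: [0.5233, 0.2875, 0.0332]
tcp_rot: [-89.5, -0.4, -16.2]
force: [-0.2, 0.6, 0.6]
gripper_width: 0.0855
```

```bash
python3 go.py .519 .285 .021 -16.2
```

```text
pos [0.5233 0.2875 0.0332] rot [-89.47  -0.4  -16.21] q [ 28.7  19.  -14.9  55.4   0.1  44.9] F [-0.2  0.6  0.6] w 0.08549573190310587 t 5.575
shift now-axes mm [-3.5 12.1 -3.7] turn [-0.53 -0.    0.4 ]
```

Request:
servo_tool([
  {"x": -3,"y": 7,"z": -2,"ax": -0.5,"ay": 0,"az": 0.4,"hand": -1},
  {"x": -1,"y": 5,"z": -1,"ax": 0,"ay": 0,"az": 0,"hand": -1},
  {"x": 0,"y": 0,"z": 0,"ax": 0,"ay": 0,"az": 0,"hand": -1},
])

```text
time_s: 5.95
position: [0.5187, 0.2859, 0.0211]
tcp_rot: [-90.0, -0.0, -16.2]
force: [-1.0, 0.5, -0.2]
gripper_width: 0.0852
```

```bash
python3 go.py .519 .285 .021 -16.2
```

```text
pos [0.5187 0.2859 0.0211] rot [-8.996e+01 -1.000e-02 -1.620e+01] q [ 28.9  19.6 -15.8  54.6   0.   45.1] F [-1.   0.5 -0.2] w 0.08520663504136769 t 5.95
shift now-axes mm [ 0.5  0.1 -0.8] turn [-0.04 -0.    0.01]
```

Request:
servo_tool([
  {"x": 0,"y": 0,"z": 0,"ax": 0,"ay": 0,"az": 0,"hand": 1},
  {"x": 0,"y": 0,"z": 0,"ax": 0,"ay": 0,"az": 0,"hand": 1},
  {"x": 0,"y": 0,"z": 0,"ax": 0,"ay": 0,"az": 0,"hand": 1},
  {"x": 0,"y": 0,"z": 0,"ax": 0,"ay": 0,"az": 0,"hand": 1},
  {"x": 0,"y": 0,"z": 0,"ax": 0,"ay": 0,"az": 0,"hand": 1},
  {"x": 0,"y": 0,"z": 0,"ax": 0,"ay": 0,"az": 0,"hand": 1},
  {"x": 0,"y": 0,"z": 0,"ax": 0,"ay": 0,"az": 0,"hand": 1},
  {"x": 0,"y": 0,"z": 0,"ax": 0,"ay": 0,"az": 0,"hand": 1},
])

```text
time_s: 6.95
position: [0.519, 0.286, 0.0215]
tcp_rot: [-89.9, -0.0, -16.2]
force: [-1.0, -0.3, 0.2]
gripper_width: 0.0221
```

```bash
python3 go.py .519 .285 .021 -16.2
```

```text
pos [0.519  0.286  0.0215] rot [-8.993e+01 -5.000e-02 -1.620e+01] q [ 28.8  19.5 -15.8  54.6   0.   45.1] F [-1.  -0.3  0.2] w 0.02208049524283868 t 6.95
shift now-axes mm [ 0.2  0.5 -1. ] turn [-0.07 -0.    0.05]
```

Request:
servo_tool([
  {"x": 0,"y": -15,"z": 0,"ax": 0,"ay": 0,"az": 0,"hand": 1},
  {"x": 0,"y": -25,"z": 0,"ax": 0,"ay": 0,"az": 0,"hand": 1},
  {"x": 0,"y": -30,"z": 0,"ax": 0,"ay": 0,"az": 0,"hand": 1},
  {"x": 0,"y": -30,"z": 0,"ax": 0,"ay": 0,"az": 0,"hand": 1},
  {"x": 0,"y": -25,"z": 0,"ax": 0,"ay": -5,"az": 0,"hand": 1},
  {"x": 0,"y": -15,"z": 0,"ax": 0,"ay": -5,"az": 0,"hand": 1},
  {"x": 0,"y": 0,"z": 0,"ax": 0,"ay": -5,"az": 0,"hand": 1},
  {"x": 0,"y": 0,"z": 0,"ax": 0,"ay": -4,"az": 0,"hand": 1},
  {"x": 0,"y": 0,"z": 0,"ax": 0,"ay": 0,"az": 0,"hand": 1},
])

```text
time_s: 8.07
position: [0.5191, 0.286, 0.1751]
tcp_rot: [-89.8, -0.4, 3.4]
force: [0.4, -0.2, -0.6]
gripper_width: 0.0221
```

```bash
python3 go.py .5843 -.2562 .14 3.7; python3 -c "
from h import *
shot('scene','s2.png');a=cv2.imread('pics/s2.png');cv2.imwrite('pics/s2c.png',cv2.resize(a[60:240,290:530],None,fx=3.3,fy=3.3))"
```

```text
pos [0.5191 0.286  0.1751] rot [-89.8   -0.38   3.37] q [28.8 14.7 -2.3 72.6  0.  25.5] F [ 0.4 -0.2 -0.6] w 0.022067982053449176 t 8.075
shift now-axes mm [  33.    33.4 -545.2] turn [-0.2  -0.33  0.38]
```

View pics/s2c.png

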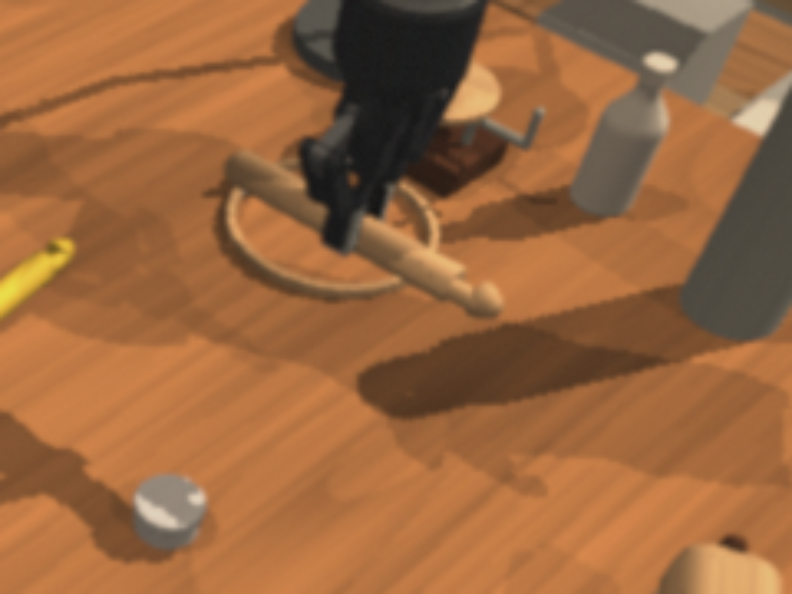

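The hook is firmly held near its middle and level. Moving over the holder.

Request:
servo_tool([
  {"x": 1,"y": 0,"z": -25,"ax": 0,"ay": 0,"az": 0.4,"hand": 1},
  {"x": 3,"y": 0,"z": -45,"ax": 0,"ay": 0,"az": 0,"hand": 1},
  {"x": 3,"y": 0,"z": -50,"ax": 0,"ay": 0,"az": 0,"hand": 1},
  {"x": 3,"y": 0,"z": -50,"ax": 0,"ay": 0,"az": 0,"hand": 1},
  {"x": 3,"y": 0,"z": -50,"ax": 0,"ay": 0,"az": 0,"hand": 1},
  {"x": 3,"y": 0,"z": -50,"ax": 0,"ay": 0,"az": 0,"hand": 1},
  {"x": 3,"y": 0,"z": -50,"ax": 0,"ay": 0,"az": 0,"hand": 1},
  {"x": 3,"y": 0,"z": -50,"ax": 0,"ay": 0,"az": 0,"hand": 1},
  {"x": 3,"y": 0,"z": -50,"ax": 0,"ay": 0,"az": 0,"hand": 1},
  {"x": 3,"y": 0,"z": -45,"ax": 0,"ay": 0,"az": 0,"hand": 1},
  {"x": 3,"y": 0,"z": -30,"ax": 0,"ay": 0,"az": 0,"hand": 1},
  {"x": 0,"y": 0,"z": -15,"ax": 0,"ay": 0,"az": 0,"hand": 1},
  {"x": 0,"y": 0,"z": 0,"ax": 0,"ay": 0,"az": 0,"hand": 1},
  {"x": 0,"y": 0,"z": 0,"ax": 0,"ay": 0,"az": 0,"hand": 1},
])

```text
time_s: 9.88
position: [0.578, -0.2356, 0.1756]
tcp_rot: [-89.7, -0.1, 2.6]
force: [-0.1, 0.4, -0.9]
gripper_width: 0.0219
```

```bash
python3 go.py .5843 -.2562 .12 3.7
```

```text
pos [ 0.578  -0.2356  0.1756] rot [-8.97e+01 -7.00e-02  2.57e+00] q [-22.3  18.5   2.8  74.4   0.3 -24.9] F [-0.1  0.4 -0.9] w 0.021901721965078357 t 9.875
shift now-axes mm [  5.3  55.5 -21.2] turn [-0.3  -1.13  0.07]
```

Request:
servo_tool([
  {"x": 3,"y": 20,"z": -12,"ax": -0.3,"ay": -1.1,"az": 0,"hand": 1},
  {"x": 2,"y": 20,"z": -8,"ax": 0,"ay": 0,"az": 0,"hand": 1},
  {"x": 0,"y": 12,"z": 0,"ax": 0,"ay": 0,"az": 0,"hand": 1},
  {"x": 0,"y": 0,"z": 0,"ax": 0,"ay": 0,"az": 0,"hand": 1},
  {"x": 0,"y": 0,"z": 0,"ax": 0,"ay": 0,"az": 0,"hand": 1},
])

```text
time_s: 10.5
position: [0.5851, -0.2496, 0.1246]
tcp_rot: [-90.0, -0.2, 4.1]
force: [-0.6, -0.0, -0.3]
gripper_width: 0.0215
```

```bash
python3 go.py .5843 -.2562 .12 3.7;python3 -c "
from h import *
shot('scene','s3.png');a=cv2.imread('pics/s3.png');cv2.imwrite('pics/s3c.png',cv2.resize(a[250:420,90:316],None,fx=3.5,fy=3.5))
shot('top','t3.png');a=cv2.imread('pics/t3.png');cv2.imwrite('pics/t3c.png',cv2.resize(a[70:210,330:490],None,fx=4,fy=4))"
```

```text
pos [ 0.5851 -0.2496  0.1246] rot [-90.    -0.2    4.07] q [-23.1  20.4  -0.9  68.5   0.1 -27.2] F [-0.6 -0.  -0.3] w 0.021492308310466994 t 10.5
shift now-axes mm [-1.3  4.6 -6.5] turn [-0.    0.37  0.2 ]
```

View pics/s3c.png

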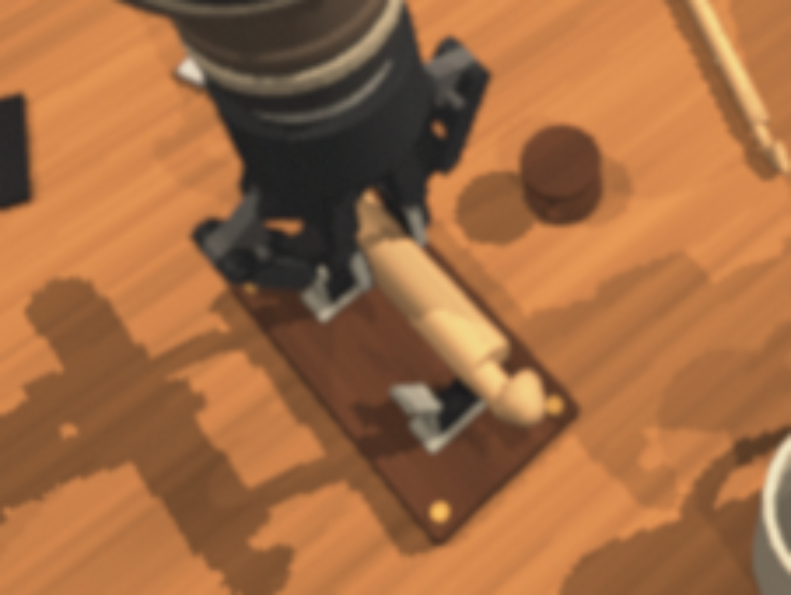

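View pics/t3c.png

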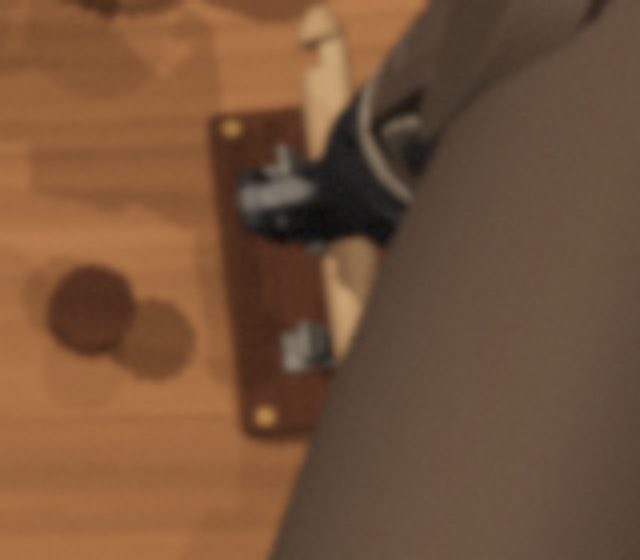

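```bash
cat > ov.py <<'E'
from h import *
import sys
from scipy.spatial.transform import Rotation as Ro
def ov(c,O,yaw,col,a,r=.012):
    u=np.array([np.cos(np.radians(yaw)),np.sin(np.radians(yaw)),0])
    R=cv2.Rodrigues(np.array(c['rvec'],float))[0];cam=-R.T@np.array(c['tvec'],float).ravel()
    v=O-cam;n=np.cross(u,v);n/=np.linalg.norm(n)
    for s in(-1,1):
        p=px(c,[O+u*x+s*n*r for x in np.linspace(-.098,.107,30)])
        cv2.polylines(a,[np.int32(p*4*16)],False,col,1,cv2.LINE_AA,4)
    p=px(c,[O-u*.098,O+u*.107,O]);[cv2.circle(a,tuple(np.int32(q*4)),3,col,-1) for q in p]
if __name__=='__main__':
  for n,b in(('s3.png',(250,420,130,300)),('t3.png',(60,200,360,500))):
    c=pickle.load(open(n+'.pkl','rb'));a=cv2.resize(cv2.imread('pics/'+n),None,fx=4,fy=4)
    ov(c,np.array([.5851,-.2496,.1151]),4.07,(0,255,0),a)
    cv2.imwrite('pics/ov_'+n,a[b[0]*4:b[1]*4,b[2]*4:b[3]*4][:600,:800])
E
python3 ov.py
```

```text
(no output)
```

View pics/ov_s3.png

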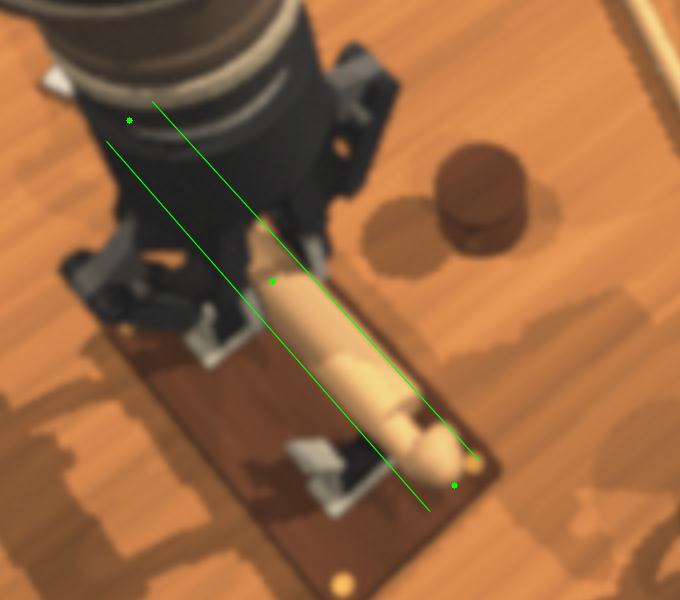

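View pics/ov_t3.png

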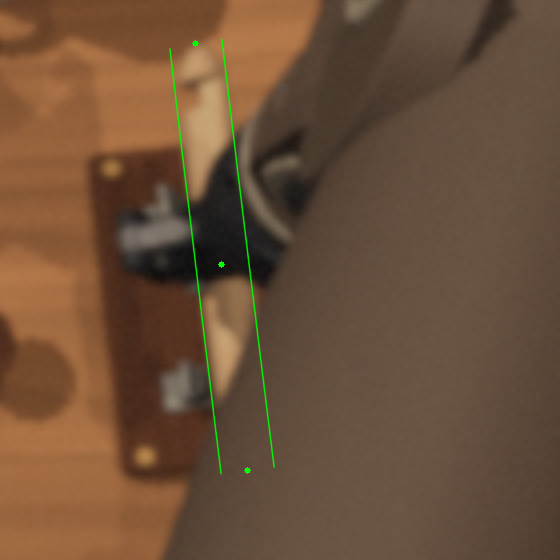

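```bash
cat > fit2.py <<'E'
from h import *
import sys
from scipy.optimize import least_squares
def mask(c,box,thr=0.42):
    a=c['pixels'].astype(float);l,t,r,b=box
    k=np.zeros(a.shape[:2],np.uint8);q=a[t:b,l:r]
    k[t:b,l:r]=((q[...,2]/(q[...,0]+1)>thr)&(q[...,0]>120)&(q[...,0]-q[...,2]>45))
    n,lab,st,ce=cv2.connectedComponentsWithStats(k);i=1+st[1:,4].argmax()
    return (lab==i).astype(np.uint8)
if __name__=='__main__':
  for n,b in(('s3.png',(190,300,252,375)),('t3.png',(395,65,430,160))):
    c=pickle.load(open(n+'.pkl','rb'));k=mask(c,b);a=cv2.resize(cv2.imread('pics/'+n),None,fx=6,fy=6,interpolation=cv2.INTER_CUBIC)
    K6=cv2.resize(k,None,fx=6,fy=6,interpolation=cv2.INTER_NEAREST)
    cs,_=cv2.findContours(K6,cv2.RETR_EXTERNAL,cv2.CHAIN_APPROX_NONE);cv2.drawContours(a,cs,-1,(0,255,0),1)
    print(k.sum());cv2.imwrite('pics/k_'+n,a[(b[1]-5)*6:(b[3]+5)*6,(b[0]-5)*6:(b[2]+5)*6][:600,:800])
E
python3 fit2.py; python3 -c "
import cv2,numpy as np
a=cv2.imread('pics/k_s3.png');b=cv2.imread('pics/k_t3.png');o=np.zeros((600,800,3),np.uint8)
o[:a.shape[0],:a.shape[1]]=a;w=min(b.shape[1],800-a.shape[1]);o[:b.shape[0],a.shape[1]:a.shape[1]+w]=b[:,:w];cv2.imwrite('pics/k3.png',o);print(a.shape,b.shape)"
```

```text
1182
438
(510, 432, 3) (600, 270, 3)
```

View pics/k3.png

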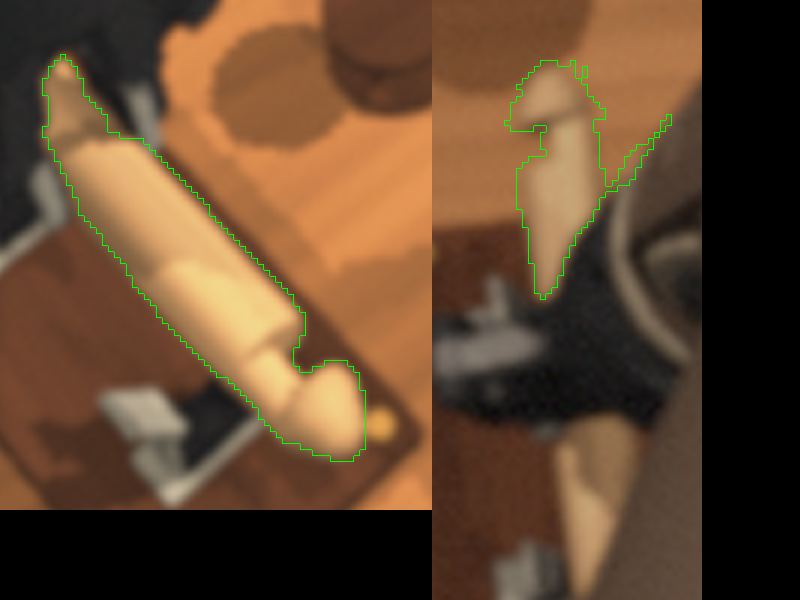

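```bash
cat > fit3.py <<'E'
from h import *
from scipy.optimize import least_squares
S=pickle.load(open('s3.png.pkl','rb'));T=pickle.load(open('t3.png.pkl','rb'))
f=lambda L,x,y:np.array([[x+(u+.5)/6-.5,y+(v+.5)/6-.5] for u,v in L])
sR=f([(160,160),(200,204),(250,262),(290,305)],185,295);sL=f([(70,172),(110,230),(155,285),(205,340),(235,378)],185,295);st=f([(358,457)],185,295)
o=390-432/6
tL=f([(520,190),(528,250),(557,460),(570,560)],o,60);tR=f([(598,170),(637,430),(630,490)],o,60);tt=f([(562,60)],o,60)
def side(c,O,u,pts,sg):
    R=cv2.Rodrigues(np.array(c['rvec'],float))[0];cam=-R.T@np.array(c['tvec'],float).ravel()
    n=np.cross(u,O-cam);n/=np.linalg.norm(n)
    p=px(c,[O-u*.09+sg*n*.012,O+u*.075+sg*n*.012]);d=p[1]-p[0];d/=np.linalg.norm(d)
    e=pts-p[0];return e[:,0]*d[1]-e[:,1]*d[0]
def tip(c,O,u,pt):
    p=px(c,[O,O+u*.107]);d=p[1]-p[0];d/=np.linalg.norm(d);return [(pt[0]-p[1])@d]
def res(q,full=True):
    O=q[:3];u=np.array([np.cos(q[3])*np.cos(q[4]),np.sin(q[3])*np.cos(q[4]),np.sin(q[4])])
    out=[]
    for c,A,B in((S,sR,sL),(T,tR,tL)):
        g=[np.r_[side(c,O,u,A,s),side(c,O,u,B,-s)] for s in(1,-1)]
        out.append(min(g,key=lambda r:(r**2).sum()))
    return np.concatenate(out+[tip(S,O,u,st),tip(T,O,u,tt)])
q0=[.5851,-.2496,.1151,np.radians(4.07),0]
r0=res(np.array(q0));print('pred resid',r0.round(1))
r=least_squares(res,q0,loss='soft_l1');q=r.x;print(q[:3].round(4),np.degrees(q[3:]).round(2));print(res(q).round(1))
E
python3 fit3.py
```

```text
pred resid [ 1.1  1.1  0.7  0.8  4.9  3.6  3.2  3.4  3.   0.3 -0.9  1.5  0.4  0.3
 -0.3 -0.5  0.   0.9]
[ 0.5862 -0.2466  0.1271] [ 3.35 -5.25]
[-2.  -1.7 -1.7 -1.3  1.8  0.8  0.7  1.2  1.  -0.  -0.7  1.8  0.  -0.
 -0.3 -0.3 -0.1  0.1]
```

```bash
cat >> fit3.py <<'E'
print('---')
def tst(pt,rad,freeP):
    global side
    def side(c,O,u,pts,sg):
        R=cv2.Rodrigues(np.array(c['rvec'],float))[0];cam=-R.T@np.array(c['tvec'],float).ravel()
        n=np.cross(u,O-cam);n/=np.linalg.norm(n);p=px(c,[O-u*.09+sg*n*rad[c['shot']==S['shot']],O+u*.075+sg*n*rad[c['shot']==S['shot']]]);d=p[1]-p[0];d/=np.linalg.norm(d)
        e=pts-p[0];return e[:,0]*d[1]-e[:,1]*d[0]
for rs in(.012,.0105,.0095):
  for fp in(0,1):
    tst(0,[.0115,rs],0)
    g=(lambda q:res(q)) if fp else (lambda q:res(np.r_[q[:4],0]))
    r=least_squares(g,q0,loss='soft_l1');q=r.x;print(rs,fp,q[:3].round(4),np.degrees(q[3:]).round(2),r.cost.round(2));print(g(q).round(1))
E
python3 fit3.py
```

```text
pred resid [ 1.1  1.1  0.7  0.8  4.9  3.6  3.2  3.4  3.   0.3 -0.9  1.5  0.4  0.3
 -0.3 -0.5  0.   0.9]
[ 0.5862 -0.2466  0.1271] [ 3.35 -5.25]
[-2.  -1.7 -1.7 -1.3  1.8  0.8  0.7  1.2  1.  -0.  -0.7  1.8  0.  -0.
 -0.3 -0.3 -0.1  0.1]
---
0.012 0 [ 0.5861 -0.2476  0.1207] [4.37 0.  ] 8.5
[-1.  -1.1 -1.5 -1.5  3.   1.6  1.1  1.2  0.8 -0.5 -1.4  1.   0.1  0.1
 -0.4 -0.4  0.4 -0.5]
0.012 1 [ 0.5862 -0.2465  0.1265] [ 3.29 -4.96] 7.72
[-2.  -1.7 -1.7 -1.3  1.8  0.7  0.7  1.2  1.  -0.3 -1.1  1.3  0.2  0.2
 -0.2 -0.2 -0.1  0.1]
0.0105 0 [ 0.5862 -0.2474  0.1211] [4.04 0.  ] 3.13
[-0.  -0.1 -0.4 -0.3  1.8  0.5  0.1  0.3 -0.2 -0.2 -1.5  0.9  0.3  0.2
 -0.4 -0.6  0.4 -0.6]
0.0105 1 [ 0.5861 -0.2469  0.1251] [ 3.46 -4.07] 2.23
[-0.6 -0.4 -0.4 -0.   1.2  0.1 -0.1  0.4  0.1 -0.3 -1.1  1.3  0.3  0.3
 -0.1 -0.2 -0.1  0.1]
0.0095 0 [ 0.5862 -0.2474  0.1214] [3.98 0.  ] 3.41
[ 0.6  0.6  0.3  0.4  1.1 -0.2 -0.7 -0.5 -0.9 -0.2 -1.4  0.9  0.4  0.2
 -0.4 -0.6  0.5 -0.7]
0.0095 1 [ 0.5861 -0.2469  0.1255] [ 3.36 -4.22] 2.41
[ 0.1  0.3  0.3  0.7  0.4 -0.7 -0.8 -0.3 -0.5 -0.2 -1.1  1.4  0.4  0.3
 -0.1 -0.2 -0.1  0.1]
```

```bash
cat > hold.py <<'E'
from h import *
a=None
out=np.zeros((600,800,3),np.uint8)
cx,cy,yaw=.5843,-.2562,np.radians(3.7)
R=np.array([[np.cos(yaw),-np.sin(yaw)],[np.sin(yaw),np.cos(yaw)]])
def W(x,y,z): p=R@[x,y];return [cx+p[0],cy+p[1],z]
x0=0
for n,b in(('scene0.png',(150,295,260,410)),('top0.png',(370,85,445,190))):
    c=pickle.load(open(n+'.pkl','rb'));f=5 if 'top' in n else 5
    im=cv2.resize(cv2.imread('pics/'+n),None,fx=f,fy=f,interpolation=cv2.INTER_CUBIC)
    def pl(P,col): cv2.polylines(im,[np.int32(((px(c,P)+.5)*f-.5)*16)],True,col,1,cv2.LINE_AA,4)
    pl([W(sx*.085,sy*.045,.014) for sx,sy in((1,1),(1,-1),(-1,-1),(-1,1))],(0,255,0))
    for s in(-1,1):
        for sy in(-1,1): pl([W(s*.044-.007,sy*.020,.072),W(s*.044+.007,sy*.020,.072)],(255,255,0))
        pl([W(s*.044+a_,b_,.028) for a_,b_ in((-.007,-.01),(.007,-.01),(.007,.01),(-.007,.01))],(0,0,255))
    q=im[b[1]*f:b[3]*f,b[0]*f:b[2]*f][:600];w_=min(q.shape[1],800-x0)
    out[:q.shape[0],x0:x0+w_]=q[:,:w_];x0+=w_
cv2.imwrite('pics/hold.png',out)
E
python3 hold.py
```

```text
(no output)
```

View pics/hold.png

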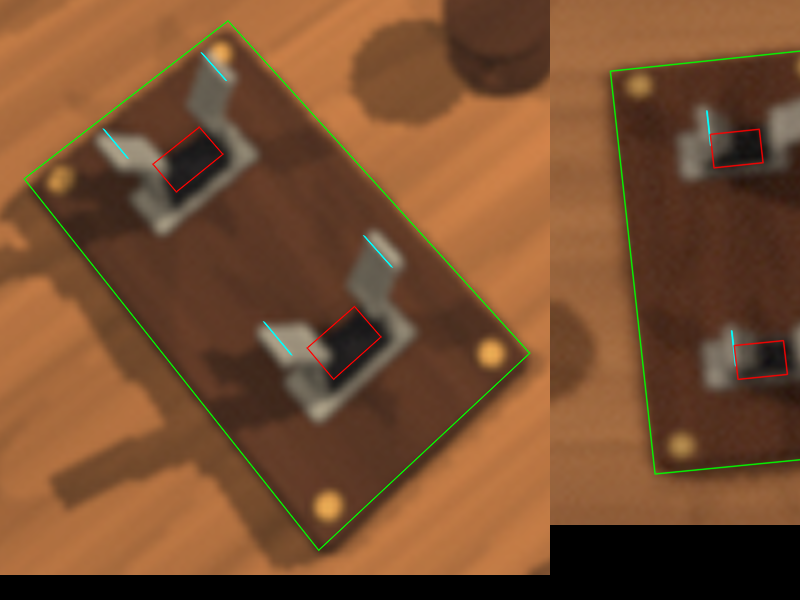

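Model outlines match the holder to about 1–2 px, so the centre (0.584, -0.256) and yaw of 3.7° hold up. Now aligning and lowering to just above the clips.

Request:
servo_tool([
  {"x": -1,"y": 8,"z": -5,"ax": 0,"ay": 0.4,"az": 0.2,"hand": 1},
  {"x": 0,"y": 12,"z": -2,"ax": 0,"ay": 0,"az": 0,"hand": 1},
  {"x": 0,"y": 10,"z": 0,"ax": 0,"ay": 0,"az": 0,"hand": 1},
  {"x": 0,"y": 4,"z": 0,"ax": 0,"ay": 0,"az": 0,"hand": 1},
  {"x": 0,"y": 0,"z": 0,"ax": 0,"ay": 0,"az": 0,"hand": 1},
  {"x": 0,"y": 0,"z": 0,"ax": 0,"ay": 0,"az": 0,"hand": 1},
])

```text
time_s: 11.35
position: [0.5846, -0.2576, 0.0885]
tcp_rot: [-90.0, -0.0, 3.6]
force: [-0.7, -0.4, -0.6]
gripper_width: 0.0217
```

```bash
python3 go.py .5843 -.2562 .08 3.7
```

```text
pos [ 0.5846 -0.2576  0.0885] rot [-9.001e+01 -1.000e-02  3.600e+00] q [-23.8  21.8  -3.7  64.6  -0.  -27.4] F [-0.7 -0.4 -0.6] w 0.02165988039645418 t 11.35
shift now-axes mm [-0.2  8.5  1.5] turn [ 0.01 -0.1   0.01]
```

Request:
servo_tool([
  {"x": 0,"y": 3,"z": 1,"ax": 0,"ay": 0,"az": 0,"hand": 1},
  {"x": 0,"y": 4,"z": 0,"ax": 0,"ay": 0,"az": 0,"hand": 1},
  {"x": 0,"y": 4,"z": 0,"ax": 0,"ay": 0,"az": 0,"hand": 1},
  {"x": 0,"y": 0,"z": 0,"ax": 0,"ay": 0,"az": 0,"hand": 1},
])

```text
time_s: 11.85
position: [0.5849, -0.2565, 0.0773]
tcp_rot: [-90.0, -0.1, 3.6]
force: [-0.0, -0.1, -0.4]
gripper_width: 0.0217
```

```bash
python3 go.py .5843 -.2562 .0495 3.7;python3 -c "
from h import *
shot('scene','s4.png');a=cv2.imread('pics/s4.png');cv2.imwrite('pics/s4c.png',cv2.resize(a[260:420,130:290],None,fx=3.7,fy=3.7,interpolation=2))"
```

```text
pos [ 0.5849 -0.2565  0.0773] rot [-9.004e+01 -7.000e-02  3.620e+00] q [-23.7  22.   -4.7  63.2  -0.  -27.3] F [-0.  -0.1 -0.4] w 0.021738539294854715 t 11.85
shift now-axes mm [-0.6 27.8  0.4] turn [ 0.04 -0.08  0.07]
```

View pics/s4c.png

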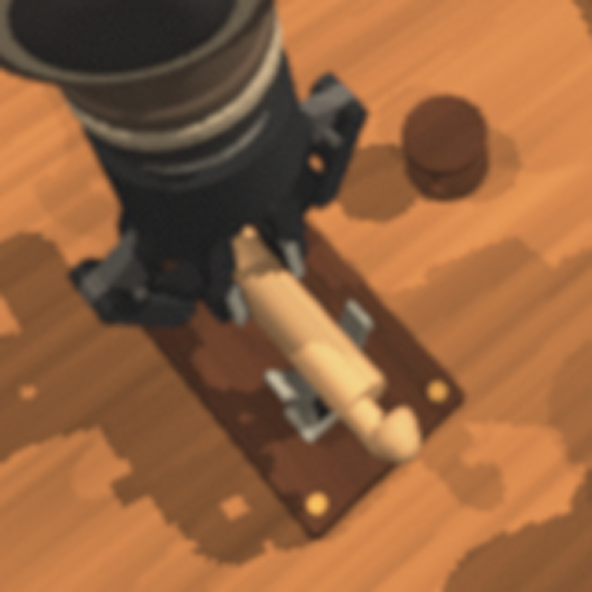

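The shaft sits between the strips of the far clip (strip tips at (280,385) and (357,318)), well centred. Pressing down.

Request:
servo_tool([
  {"x": 0,"y": 4,"z": 0,"ax": 0,"ay": 0,"az": 0,"hand": 1},
  {"x": 0,"y": 4,"z": 0,"ax": 0,"ay": 0,"az": 0,"hand": 1},
  {"x": 0,"y": 4,"z": 0,"ax": 0,"ay": 0,"az": 0,"hand": 1},
  {"x": 0,"y": 3,"z": 0,"ax": 0,"ay": 0,"az": 0,"hand": 1},
])

```text
time_s: 12.4
position: [0.5868, -0.2574, 0.0667]
tcp_rot: [-90.2, -0.4, 3.6]
force: [-4.9, 2.6, 16.6]
gripper_width: 0.022
```

```bash
python3 go.py .5843 -.2562 .0495 3.7
```

```text
pos [ 0.5868 -0.2574  0.0667] rot [-90.21  -0.41   3.61] q [-23.7  22.3  -5.7  61.5  -0.  -27.3] F [-4.9  2.6 16.6] w 0.022013806499105306 t 12.4
shift now-axes mm [-2.5 17.1  1.4] turn [ 0.21 -0.09  0.41]
```

Request:
servo_tool([
  {"x": -2,"y": 5,"z": 1,"ax": 0,"ay": 0,"az": 0.4,"hand": 1},
  {"x": -1,"y": 6,"z": 0,"ax": 0,"ay": 0,"az": 0,"hand": 1},
  {"x": 0,"y": 6,"z": 0,"ax": 0,"ay": 0,"az": 0,"hand": 1},
])

```text
time_s: 12.78
position: [0.5892, -0.2581, 0.0626]
tcp_rot: [-90.6, -1.0, 3.6]
force: [-5.3, 4.9, 18.2]
gripper_width: 0.0219
```

```bash
python3 go.py .5843 -.2562 .0495 3.7
```

```text
pos [ 0.5892 -0.2581  0.0626] rot [-90.61  -1.01   3.64] q [-23.6  22.1  -6.5  60.2  -0.1 -27.3] F [-5.3  4.9 18.2] w 0.021862745884525206 t 12.775
shift now-axes mm [-5.  13.   2.3] turn [ 0.61 -0.06  1.01]
```

Request:
servo_tool([
  {"x": -5,"y": 8,"z": 2,"ax": 0.6,"ay": 0,"az": 1,"hand": 1},
  {"x": -4,"y": 9,"z": 1,"ax": 0.5,"ay": 0,"az": 0.8,"hand": 1},
  {"x": -3,"y": 9,"z": 1,"ax": 0.3,"ay": 0,"az": 0.5,"hand": 1},
])

```text
time_s: 13.15
position: [0.5858, -0.2569, 0.0489]
tcp_rot: [-89.7, -0.0, 3.7]
force: [-11.6, 4.9, 54.5]
gripper_width: 0.0215
```

```bash
python3 go.py .5843 -.2562 .0495 3.7; python3 -c "
from h import *
shot('scene','s5.png');a=cv2.imread('pics/s5.png');cv2.imwrite('pics/s5c.png',cv2.resize(a[260:420,130:290],None,fx=3.7,fy=3.7,interpolation=2))"
```

```text
pos [ 0.5858 -0.2569  0.0489] rot [-89.66  -0.     3.7 ] q [-23.8  23.3  -6.6  60.2   0.3 -27.5] F [-11.6   4.9  54.5] w 0.021496004429153972 t 13.15
shift now-axes mm [-1.5 -0.6  0.8] turn [-0.34  0.    0.  ]
```

View pics/s5c.png

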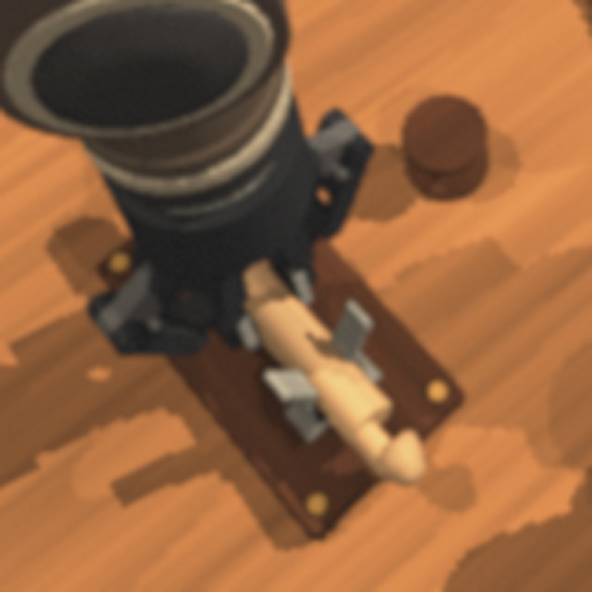

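The TCP dropped to 0.049 with force rising to 54 N, so the shaft appears seated on the saddles with the far clip closed over it. I'll relax the push, then open.

Request:
servo_tool([
  {"x": 0,"y": 0,"z": 0,"ax": 0,"ay": 0,"az": 0,"hand": 1},
  {"x": 0,"y": 0,"z": 0,"ax": 0,"ay": 0,"az": 0,"hand": -1},
  {"x": 0,"y": 0,"z": 0,"ax": 0,"ay": 0,"az": 0,"hand": -1},
  {"x": 0,"y": 0,"z": 0,"ax": 0,"ay": 0,"az": 0,"hand": -1},
  {"x": 0,"y": 0,"z": 0,"ax": 0,"ay": 0,"az": 0,"hand": -1},
  {"x": 0,"y": 0,"z": 0,"ax": 0,"ay": 0,"az": 0,"hand": -1},
  {"x": 0,"y": 0,"z": 0,"ax": 0,"ay": 0,"az": 0,"hand": -1},
])

```text
time_s: 14.08
position: [0.5845, -0.2566, 0.0473]
tcp_rot: [-89.6, 0.2, 3.7]
force: [-0.3, -0.1, 0.5]
gripper_width: 0.0852
```

```bash
python3 go.py .5843 -.2562 .0495 3.7
```

```text
pos [ 0.5845 -0.2566  0.0473] rot [-89.59   0.16   3.68] q [-23.8  23.3  -6.8  60.2   0.3 -27.5] F [-0.3 -0.1  0.5] w 0.08518548532103318 t 14.075
shift now-axes mm [-0.2 -2.2  0.4] turn [-0.41 -0.02 -0.16]
```

Up, then off sideways so both cameras have a clear view.

Request:
servo_tool([
  {"x": 0,"y": -15,"z": 0,"ax": 0,"ay": 0,"az": 0,"hand": -1},
  {"x": 0,"y": -25,"z": 0,"ax": 0,"ay": 0,"az": 0,"hand": -1},
  {"x": 0,"y": -35,"z": 0,"ax": 0,"ay": 0,"az": 0,"hand": -1},
  {"x": 0,"y": -40,"z": 0,"ax": 0,"ay": 0,"az": 0,"hand": -1},
  {"x": -20,"y": -40,"z": 0,"ax": 0,"ay": 0,"az": 0,"hand": -1},
  {"x": -50,"y": 0,"z": 0,"ax": 0,"ay": 0,"az": 0,"hand": -1},
  {"x": -50,"y": 0,"z": 0,"ax": 0,"ay": 0,"az": 0,"hand": -1},
  {"x": -50,"y": 0,"z": 0,"ax": 0,"ay": 0,"az": 0,"hand": -1},
  {"x": -50,"y": 0,"z": 0,"ax": 0,"ay": 0,"az": 0,"hand": -1},
  {"x": -20,"y": 0,"z": 0,"ax": 0,"ay": 0,"az": 0,"hand": -1},
  {"x": 0,"y": 0,"z": 0,"ax": 0,"ay": 0,"az": 0,"hand": -1},
])

```text
time_s: 15.45
position: [0.341, -0.2743, 0.2195]
tcp_rot: [-90.2, -0.5, 3.8]
force: [0.6, -0.8, 0.8]
gripper_width: 0.0854
```

Run:
```python
from h import *
from ov import ov
o=np.zeros((600,800,3),np.uint8)
O=np.array([.5843,-.2562,.040])
c=shot('scene','s6.png');a=cv2.resize(cv2.imread('pics/s6.png'),None,fx=4,fy=4,interpolation=2)
o[:,:400]=a[1080:1680,620:1020]
c2=shot('top','t6.png');b=cv2.resize(cv2.imread('pics/t6.png'),None,fx=4,fy=4,interpolation=2)
ov(c,O,3.7,(0,255,0),a);o[:480,400:]=cv2.resize(b[280:760,1480:1880],(400,480))
cv2.imwrite('pics/f6.png',o)
for n,cc in(('s',c),('t',c2)): print([(np.round(d['extent']).tolist(),round(d['conf'],2)) for d in look_for('thin_hook',cc)])
print('pred tips scene',px(c,[O+[.107,.007,0],O-[.098,.006,0]]).round(1),'top',px(c2,[O+[.107,.007,0],O-[.098,.006,0]]).round(1))
print(state()['position'],state()['time_s'])
```

```text
[([275.0, 224.0, 40.0, 77.0], 0.61)]
[([280.0, 118.0, 23.0, 89.0], 0.95)]
pred tips scene [[242.8 389.9]
 [168.4 302.6]] top [[404.6  82.4]
 [415.9 182.2]]
[ 0.34267822 -0.2741435   0.21827651] 15.65
```

View pics/f6.png

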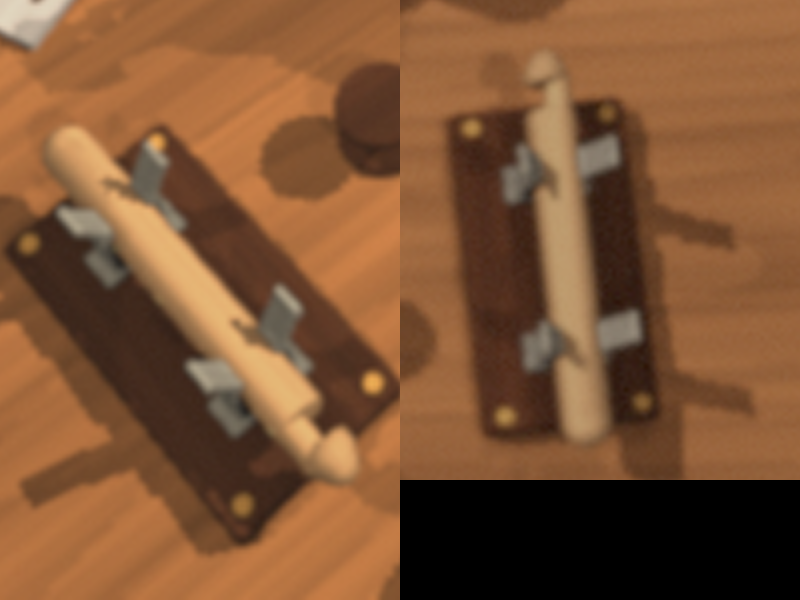

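Both ends of the hook match the predicted home pose. Scene: head at (240,390) against (243,390) predicted, butt at (169,304) against (168,303). Top: head at (406,82) against (405,82). Both strip pairs stand closed over the shaft, the thin hook hasn't moved, and the gripper is clear.

```bash
python3 -c "
from rig import sign_off,state
print(sign_off());print(state()['time_s'])"
```

```text
the job is handed in; nothing more can be done
None
the job is handed in; nothing more can be done
```

The thick hook is snapped into both clips of the holder and released, and the job is handed in at about 15.7 s of the 40 s allowed. I used the pale thick hook, not the yellow look-alike. I gripped it at mid-shaft, aligned it over the holder and pressed it down until it seated. The wrist force rose to about 54 N as it bottomed out, under the 120 N limit.

**Final position:** in the last pictures both ends of the hook lie within about 3 px of the predicted home pose. Both strip pairs stand closed over the shaft.

**Other things:** the thin hook was detected where it started, to within about 3 px. The gripper is open and well clear of the holder.

**Checks that disagreed:**
- While the hook was held above the holder, the scene camera put it about 6 mm higher than the grip geometry did. I relied on the robot's position and the top view, and the final seating agreed with those.
- The finger opening read about 22 mm on the 24 mm shaft. I did not find out why, but the grip held.

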